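# Third hand for a damper hub

### The arm

A 6-joint arm with a two-finger parallel gripper is mounted at the origin on the work surface. World frame = base frame: x ahead of the robot, y to its left, z up, the work surface at z = 0. Lengths are in m, angles in rad, forces in N, time in s.
With the tool pointing down it reaches from about 0.375 to 0.825 m from the base axis. Payload 5.5 kg.
Tool frame: the origin (TCP) lies at the very end of the fingers, on their centre line; the grasp point (between the pads) lies 19 mm behind it; z points along the fingers, y is the direction in which the jaws open and shut (so a half turn about z gives the same grasp; the last joint's range is limited). The gripper opens to 85 mm and grips with 20 to 120 N. Pads are 22 mm wide; open, the fingers measure 114 mm over their backs; the gripper's body (76 mm by 85 mm) begins 54 mm behind the grasp point. The pads swing forward as they close: fully open they stand 13 mm farther back than shut.
Start: joints at [-1.167, 0.314, -0.047, 1.21, 0, 1.571], TCP at [0.236, -0.552, 0.231] pointing down, gripper open.
Joint ranges: [-2.67, 2.67], [-0.69, 1.73], [-1.03, 1.25], [-2.08, 2.16], [-1.42, 1.45], [-3.14, 3.14]. Speed limits (rad/s): [2.39, 2.39, 3.01, 3.14, 3.14, 3.14].

### API

Orientations are given as a rotation vector (axis times angle).
In Python, from plant import arm, eyes gives the robot as it stands.
- The arm moves only by the tool carry_out, never from a script. Its argument "series" is a list of rows, each a list of 2 entries, a list of its own where there are three numbers: the shift along the world's x, y, z in mm, then the turn, a rotation vector about the world's x, y, z in degrees. A call has 1 to 10 rows; each row shifts and turns the pose as measured when the row begins; what a row does not reach is not made up. A row lasts 1/8 s, in which the tool goes at most 62.5 mm and 10.7 degrees, less where a joint would pass 70% of its speed; a pose out of reach is approached as far as the arm can. A call with a gripper value outside its range is refused whole. "gripper" is the finger opening in mm, from 0 to 85.4, set as the call begins (left out, the last holds). The fingers move at their own pace and stop on an object; "squeeze" is the grip in N (left out, the last holds). Time passes only in rows, so rows that do not move let the fingers close. It gives the time, the measured TCP pose, the force and the opening at its end, in the units of the state.
- arm.read_state(): the state, without advancing time (a new reading comes with each control period).
- eyes.get_image(name): name is "side" or "top" or "wrist"; returns the picture (384x512x3 uint8, red, green, blue); there is no depth.
- eyes.calibration(name): a dict with "fx", "fy", "cx", "cy" (pixels), "origin" and "attitude" of the camera in the world. Camera axes: x right, y down, z forward; pixel columns grow to the right and rows downward; lengths in m; the calibration is good to about 2 mm. A picture is of the moment at which its call begins: read the wrist's pose just before it. calibration takes no time and is no camera call; for the wrist camera it gives the pose at the moment of the call.
- arm.hand_in(): hands the job in, once; it reports no verdict.
The state is a dict: "time": time; "joint_positions": joint angles; "qd": joint speeds; "joint_efforts": joint torques, N m; "tcp_pos": TCP position; "eef_rot": TCP orientation; "contact_force": force on the tool from outside, world axes, zero at the start; "wrist_torque": the same for the moment, N m; "width": finger opening in m.
Only numpy, scipy, OpenCV 4.12 (cv2) and the standard library are available. Lean on these libraries where they do the work, as an engineer would, in place of code of your own. Each camera call takes 0.05 s, during which the arm holds its last target.

### The job

Build the damper hub in the green fixture's four-jaw pocket, one part at a time: the aluminium hub body first, lying flat on the sprung bed, then the red spacer ring flat on it, then the steel cover disc flat on top with its blue boss upward. Then push straight down on the cover, with about 12 N, until the bed's pointer stands in the green band of the gauge (bed sunk about 7 mm; never down into the red), and finish while still holding that steady push with the gripper, so that a colleague can drive the rim screws. Leave the cup, tools and glasses on the bench where they are.

Things in the scene. Friction and masses are not known exactly. Their poses are not given: they have to be found in the camera images.
- nest: green fixture fixed to the bench: base plate 130 x 130 x 12 mm, origin at the centre of its underside, z up. Four steel jaws 12 x 12 mm stand on its diagonals (45 degrees to its x and y); between them, along its +x, -x, +y and -y, are open gaps 34 mm wide for gripper fingers
- mouth (a point): centre of the pocket's mouth, level with the jaw tops, 91 mm above the bench. The jaws' inner faces are 30 mm from this axis (2 mm play round the 56 mm parts), upright to 82 mm above the bench, then flaring outward to the top as a lead-in
- gauge (a point): middle of the gauge's green band, 80 mm out along the fixture's +x, 23 mm above the bench: white plates 38 mm tall with a green band 6 mm high and a red band below, read by a black pointer that the bed carries
- bed_top (a point): centre of the upper face of the round dark sprung bed (52 mm across) in the middle of the pocket; 34 mm above the bench when not pressed, and it moves down with the bed; axes as the fixture's
- bed (a joint): how far the sprung bed has sunk, m: 0 at rest, grows as it is pressed down, hard stop at 0.014. Spring preload 9 N (carries the three parts, about 4 N together, without sinking), then 1 N more per mm. Green band 0.004 to 0.010, red from 0.012
- hub: the hub body, an aluminium cylinder 56 mm across, 30 mm tall, with a dark stripe low on its side and a dark bore mark and four dots on top; stands upright on the bench; about 0.24 kg; origin at the centre of its underside, z up
- spacer: red spacer ring, 56 mm outside, 24 mm hole, 16 mm tall, lying flat; about 0.05 kg; origin at the centre of its underside, z up
- cover: steel cover disc 56 mm across, 6 mm thick, with four dark screw holes near the rim and a blue round boss 24 mm across and 24 mm tall in the middle of its upper face (total height 30 mm); about 0.13 kg; lies boss up; origin at the centre of its underside, z up
- rivet_cup: bystander: yellow open cup of rivets, 60 mm across, 50 mm tall; origin at the centre of its underside
- mallet: bystander: mallet, 260 mm long with wooden handle and dark head, lying on the bench along its own x
- scriber: bystander: thin black scribing tool, 135 mm long, 9 mm thick, lying along its own x
- square: bystander: try square with a 110 mm dark wood stock (along its y) and a steel blade reaching 160 mm along its +x
- snips: bystander: tin snips with orange handles, about 240 mm long along its own x; origin at the pivot
- glasses: bystander: black spectacles standing with open arms, 118 mm wide, 40 mm tall; origin under the middle of the lenses
Not all that is in view belongs to the job. What is meant by the nest is not brown or purple, and is the larger of those in its own colour.

How it is judged:
On the way, in this order (a step that is already met when the one before it is completed fails the run):
1. the hub body lies flat on the bed in the pocket (horizontal distance between hub and bed_top below 0.005 m and z of hub in the frame of bed_top between -0.003 and 0.003 m and angle between hub's own z axis and vertical below 0.07 rad), for 0.2 s.
2. the spacer ring lies flat on the hub body in the pocket (all of step 1 and horizontal distance between spacer and bed_top below 0.005 m and z of spacer in the frame of bed_top between 0.027 and 0.033 m and angle between spacer's own z axis and vertical below 0.07 rad), for 0.2 s.
3. the cover lies flat on the spacer in the pocket (all of step 2 and horizontal distance between cover and bed_top below 0.005 m and z of cover in the frame of bed_top between 0.043 and 0.049 m and angle between cover's own z axis and vertical below 0.07 rad), for 0.1 s.
At the end, for the whole second after the job is handed in: Hub, spacer and cover stacked in that order in the pocket: each within 5 mm of the bed axis, 3 mm of its seated height, 4 degrees of flat. The gripper touches the cover (over 2 N) and holds the bed 4 to 10 mm down, cover on spacer with 4 to 20 N, cover slower than 10 mm/s, through the last second (all of step 3 and value of joint bed between 0.004 and 0.01 m and contact force between the fingers and cover above 2 N and contact force between cover and spacer between 4 and 20 N and linear speed of cover below 0.01 m/s); the arm keeps its last pose, push and grip.
It fails at once if the bed is pushed down into the red (sunk more than 12 mm) (value of joint bed above 0.012 m).
It fails at once if a bystander (cup, tool or glasses) is moved more than 20 mm (distance of any of rivet_cup, mallet, scriber, square, snips, glasses from where it was at the start of the episode above 0.02 m).
It also fails if it takes over 62 s, if anything falls off the work surface, if the arm or the gripper's body presses on something with over 40 N, if the wrist force passes 120 N, or if a joint passes its speed limit or range.

## Working session

There is one attempt and no reset: what is moved stays moved. The work goes in short steps, Python scripts to look and compute and a tool call to move; the robot and the scene stay as the last step left them, time stands still between calls to the robot, and variables do not carry over. Pictures are saved under pics/ and viewed, and the job is handed in when it is done.

Besides the shell and the picture viewer there is one more tool, called after "Request:" as name(argument=value, ...) on one line, values as JSON. carry_out: Moves the arm, as the interface text tells. Its arguments: {"type":"object","properties":{"series":{"type":"array"},"gripper":{"type":"number"},"squeeze":{"type":"number"}},"required":["series"]}

```bash
ls; mkdir -p pics
cat > h.py <<'E'
import numpy as np, cv2, json
from plant import arm, eyes
from scipy.spatial.transform import Rotation as R
def snap(n,f):
    c=eyes.calibration(n); im=eyes.get_image(n)
    cv2.imwrite('pics/'+f+'.png',im[:,:,::-1]); np.save('pics/'+f+'.npy',im)
    return im,c
def att(c):
    a=np.array(c['attitude'],float)
    if a.shape==(3,3): return a
    return R.from_rotvec(a).as_matrix() if a.size==3 else R.from_quat(a).as_matrix()
def ray(c,u,v,z):
    d=att(c)@np.array([(u-c['cx'])/c['fx'],(v-c['cy'])/c['fy'],1.0]); o=np.array(c['origin'])
    return o+d*(z-o[2])/d[2]
def proj(c,p):
    q=att(c).T@(np.array(p)-np.array(c['origin'])); return c['fx']*q[0]/q[2]+c['cx'],c['fy']*q[1]/q[2]+c['cy']
E
python3 - <<'E'
from h import *
for n in('top','side','wrist'):
    im,c=snap(n,n+'0'); print(n,c)
print(arm.read_state())
E
```

```text
pics
top {'fx': 378.9722702080529, 'fy': 378.9722702080529, 'cx': 261.4083140624742, 'cy': 192.65726775500016, 'origin': array([4.36775667e-01, 1.09868418e-03, 1.43426853e+00]), 'attitude': array([-2.1875442 ,  2.21555543, -0.0406561 ])}
side {'fx': 358.1743077266341, 'fy': 358.1743077266341, 'cx': 259.40454224570516, 'cy': 195.73892508257947, 'origin': array([0.46627028, 0.71250182, 0.77622229]), 'attitude': array([-0.08462887,  2.86945807, -1.20761356])}
wrist {'fx': 269.49710872493364, 'fy': 269.49710872493364, 'cx': 255.50452993987508, 'cy': 190.25254639259842, 'origin': array([ 0.30703503, -0.52141593,  0.3738875 ]), 'attitude': array([ 2.40085727, -1.58379571, -0.24726367])}
{'time': 0.15, 'joint_positions': array([-1.16699228e+00,  3.14091936e-01, -4.78318006e-02,  1.21024027e+00,
       -3.27124909e-06,  1.57083406e+00]), 'qd': array([ 0.00021689, -0.00161257,  0.00130962,  0.00030865,  0.00102485,
        0.00144758]), 'joint_efforts': array([ 2.08062124e-04, -5.40043402e+01,  3.40060437e+01,  1.33002311e-02,
       -2.30997591e-05,  5.24793691e-06]), 'tcp_pos': array([ 0.23557162, -0.55132541,  0.23062337]), 'eef_rot': array([-3.07647709e+00, -6.29666648e-01,  4.35701559e-04]), 'contact_force': array([-0.10212289, -0.22712516, -0.80699625]), 'wrist_torque': array([ 0.00948069, -0.00358617,  0.02509563]), 'width': 0.08526195646940263}
```

View pics/top0.png

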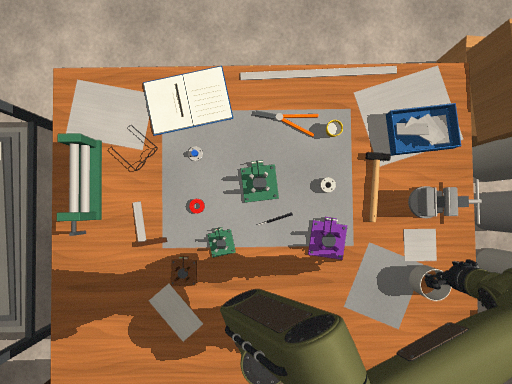

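View pics/side0.png

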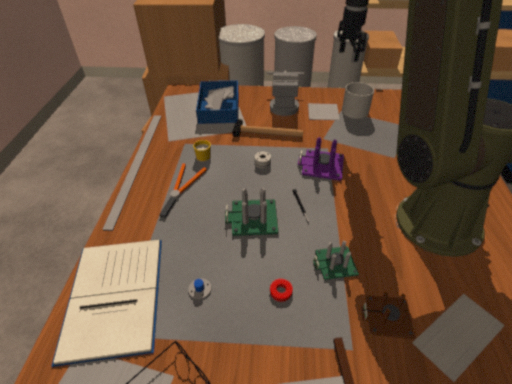

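View pics/wrist0.png

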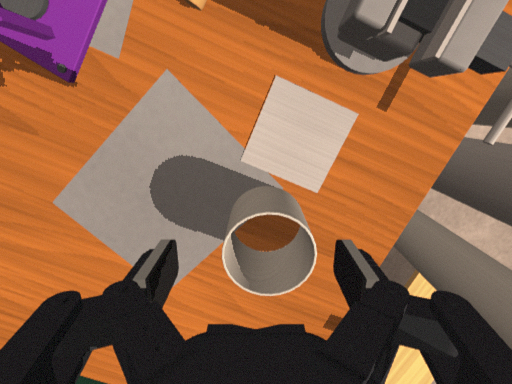

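Run:
```python
from h import *
t=cv2.imread('pics/top0.png'); s=cv2.imread('pics/side0.png')
a=cv2.resize(t[110:260,170:350],None,fx=4,fy=4,interpolation=cv2.INTER_CUBIC); cv2.imwrite('pics/topz.png',a)
b=cv2.resize(s[140:310,180:320],None,fx=3.5,fy=3.5,interpolation=cv2.INTER_CUBIC); cv2.imwrite('pics/sidez.png',b)
```

```text
(no output)
```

View pics/topz.png

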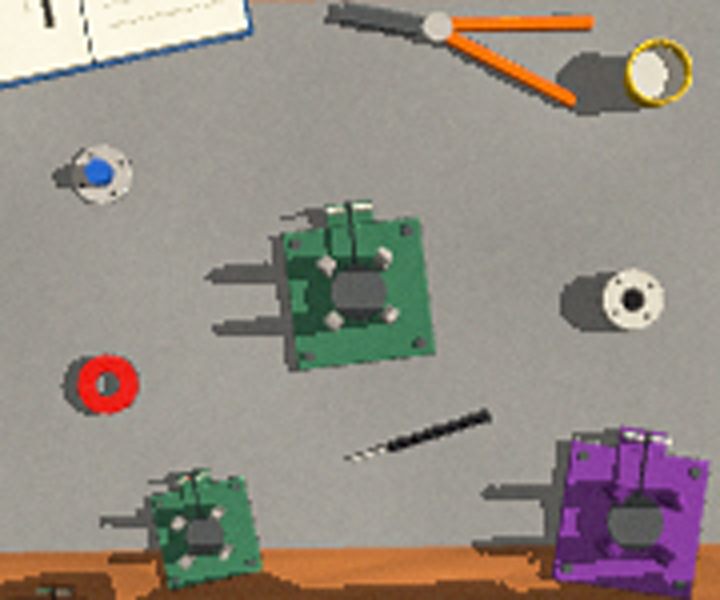

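View pics/sidez.png

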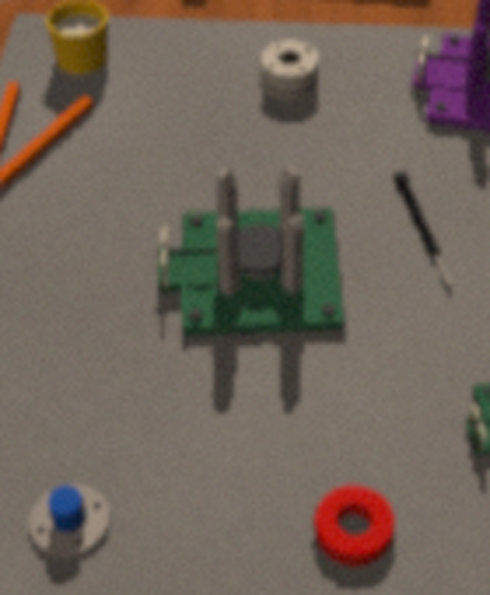

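```bash
cat > m.py <<'E'
from h import *
im=np.load('pics/top0.npy'); c=eyes.calibration('top'); cs=eyes.calibration('side'); s=np.load('pics/side0.npy')
def blob(mask,box):
    m=np.zeros(mask.shape,np.uint8); x0,y0,x1,y1=box; m[y0:y1,x0:x1]=mask[y0:y1,x0:x1]*255
    k=max(cv2.findContours(m,cv2.RETR_EXTERNAL,cv2.CHAIN_APPROX_NONE)[0],key=cv2.contourArea); return k
hsv=cv2.cvtColor(im,cv2.COLOR_RGB2HSV); H,S,V=[hsv[...,i].astype(int) for i in range(3)]
red=((H<8)|(H>172))&(S>150)&(V>100)
blue=(H>100)&(H<125)&(S>120)
green=(H>60)&(H<90)&(S>90)
bright=(S<45)&(V>150)
def rep(n,k,z):
    e=cv2.fitEllipse(k); (u,v),(a,b),_=e; 
    r=cv2.minEnclosingCircle(k)
    print(n,'ell',np.round(e[0],1),np.round(e[1],1),ray(c,u,v,z).round(4),'encl',np.round(r[0],1),round(r[1],1),ray(c,*r[0],z).round(4))
rep('ring',blob(red,(180,190,215,220)),0.012)
rep('cover',blob(bright|blue,(182,140,210,165)),0.006)
rep('boss',blob(blue,(182,140,210,165)),0.03)
rep('hub',blob(bright,(310,170,345,200)),0.030)
k=blob(green,(230,160,290,210))
r=cv2.minAreaRect(k); print('nest',r, ray(c,*r[0],0.012))
for p in cv2.boxPoints(r): print(p, ray(c,*p,0.012).round(4))
print('V hub',V[185:195,318:340:3])
E
python3 m.py
python3 -c "
from h import *
c=eyes.calibration('top');print(ray(c,0,0,0),ray(c,100,0,0)); print(R.from_rotvec(arm.read_state()['eef_rot']).as_matrix().round(3))"
```

```text
ring ell [196.4 205.6] [13.5 14.7] [0.4456 0.2469 0.012 ] encl [196.5 205.9] 7.6 [0.4444 0.2466 0.012 ]
cover ell [195.5 152. ] [28.2 32.2] [0.6486 0.2501 0.006 ] encl [195.5 152. ] 18.1 [0.6486 0.2501 0.006 ]
boss ell [194.2 152.6] [5.  6.5] [0.6427 0.2509 0.03  ] encl [194.2 153.2] 3.4 [0.6407 0.251  0.03  ]
hub ell [328.  184.3] [32.6 40.3] [ 0.5183 -0.2448  0.03  ] encl [327.  184.5] 22.3 [ 0.5175 -0.2413  0.03  ]
nest ((259.0820617675781, 181.3501739501953), (37.17330551147461, 33.91667175292969), 83.1572265625) [0.53368856 0.01066063 0.012     ]
[240.03001 164.91643] [0.5966 0.0816 0.012 ]
[273.7051  160.87541] [ 0.6103 -0.0454  0.012 ]
[278.1341  197.78392] [ 0.471  -0.0601  0.012 ]
[244.45901 201.82494] [0.4574 0.0665 0.012 ]
V hub [[ 86 235 229  37  62 229 151 163]
 [ 90 243 234  28  97 227 155 158]
 [ 85 183 196  72 227 229 158 156]
 [ 86 106 185 222 230 229 155 154]
 [ 88  81 227 227 225 233 157 155]
 [ 82  78 243 226 229 163 157 156]
 [ 87  83 133 229 230 158 157 159]
 [ 82  84  72 151 166 155 157 160]
 [150 149 150 150 152 157 156 158]
 [157 155 157 157 157 156 154 156]]
[1.24970566 1.0035708  0.        ] [1.24448435 0.61674685 0.        ]
[[ 0.92   0.393 -0.001]
 [ 0.393 -0.92   0.001]
 [-0.    -0.001 -1.   ]]
```

Request:
carry_out(series=[[[45,50,0],[0,0,-3]],[[45,50,0],[0,0,-3]],[[45,50,0],[0,0,-3]],[[45,50,0],[0,0,-3]],[[45,50,0],[0,0,-3]],[[45,50,0],[0,0,-2]],[[0,0,-40],[0,0,0]]])

```text
time: 1.02
tcp_pos: [0.4913, -0.2681, 0.1911]
eef_rot: [3.137, 0.147, 0.008]
contact_force: [-0.1, -0.9, -0.3]
width: 0.0853
```

```bash
sed -i 's/bright=(S<45)&(V>150)/bright=(S<60)\&(V>185)/' m.py; python3 m.py|head -4
python3 - <<'E'
from h import *
st=arm.read_state(); print(st['tcp_pos'],R.from_rotvec(st['eef_rot']).as_matrix().round(3))
im,c=snap('wrist','w1'); print(c['origin'],att(c)[:,2]); print(proj(c,st['tcp_pos']))
E
```

```text
ring ell [196.4 205.6] [13.5 14.7] [0.4456 0.2469 0.012 ] encl [196.5 205.9] 7.6 [0.4444 0.2466 0.012 ]
cover ell [195.7 152.8] [12.6 12.7] [0.6456 0.2494 0.006 ] encl [195.1 153.1] 7.1 [0.6445 0.2515 0.006 ]
boss ell [194.2 152.6] [5.  6.5] [0.6427 0.2509 0.03  ] encl [194.2 153.2] 3.4 [0.6407 0.251  0.03  ]
hub ell [328.1 184.3] [14.  14.3] [ 0.5183 -0.2453  0.03  ] encl [328.1 184.4] 7.5 [ 0.5178 -0.2452  0.03  ]
[ 0.49127908 -0.2680913   0.19106353] [[ 0.996  0.093  0.005]
 [ 0.093 -0.996 -0.001]
 [ 0.005  0.001 -1.   ]]
[ 0.56778654 -0.26112678  0.33483455] [-0.29576718 -0.02844112 -0.95483657]
(np.float64(254.96035263851533), np.float64(241.81939800394542))
```

View pics/w1.png

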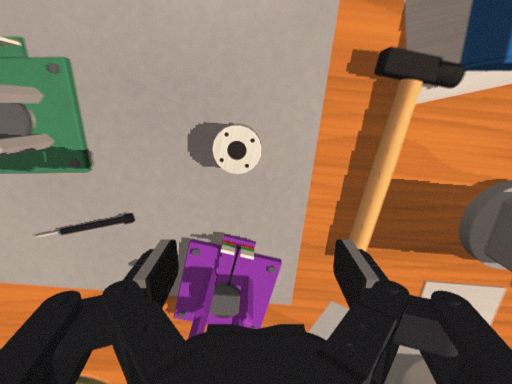

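```bash
cat >> h.py <<'E'
def wblob(im,kind):
    hsv=cv2.cvtColor(im,cv2.COLOR_RGB2HSV); H,S,V=[hsv[...,i].astype(int) for i in range(3)]
    m={'red':((H<8)|(H>172))&(S>150)&(V>80),'blue':(H>100)&(H<125)&(S>120)&(V>60),'bright':(S<60)&(V>185),'green':(H>60)&(H<90)&(S>90)}[kind]
    m=cv2.morphologyEx(m.astype(np.uint8)*255,cv2.MORPH_CLOSE,np.ones((3,3)))
    return [k for k in cv2.findContours(m,cv2.RETR_EXTERNAL,cv2.CHAIN_APPROX_NONE)[0] if cv2.contourArea(k)>200]
def show(kind,im,c,z):
    for k in wblob(im,kind):
        e=cv2.fitEllipse(k); a=ray(c,*e[0],z); print(kind,np.round(e[0],1),np.round(e[1],1),a.round(4))
E
python3 - <<'E'
from h import *
im=np.load('pics/w1.npy'); c=eyes.calibration('wrist'); show('bright',im,c,.03)
# nest side: from hint
show('green',im,c,.012)
E
```

```text
bright [466.2 299.1] [34.9 83.6] [ 0.3445 -0.5599  0.03  ]
bright [236.7 149.4] [47.6 48.3] [ 0.5143 -0.2433  0.03  ]
bright [468.   83.6] [ 19.  100.7] [ 0.6035 -0.4741  0.03  ]
green [ 37.2 112.1] [ 97.3 136.6] [ 0.5324 -0.0153  0.012 ]
```

Request:
carry_out(series=[[[24,24,-40],[0,0,0]],[[0,0,-60],[-0.2,0.2,0]],[[0,0,0],[0,0,0]]])

```text
time: 1.45
tcp_pos: [0.5091, -0.2423, 0.0815]
eef_rot: [-3.136, -0.143, 0.017]
contact_force: [-0.4, 0.5, 0.9]
width: 0.0852
```

Run:
```python
from h import *
st=arm.read_state(); print(st['tcp_pos'],R.from_rotvec(st['eef_rot']).as_matrix().round(3))
im,c=snap('wrist','w2'); show('bright',im,c,.03); im,c=snap('top','t2')
```

```text
[ 0.50908831 -0.24231149  0.08151511] [[ 0.996  0.091 -0.011]
 [ 0.091 -0.996  0.001]
 [-0.011 -0.002 -1.   ]]
bright [259.5 195.6] [67.5 71.7] [ 0.5203 -0.2445  0.03  ]
```

View pics/w2.png

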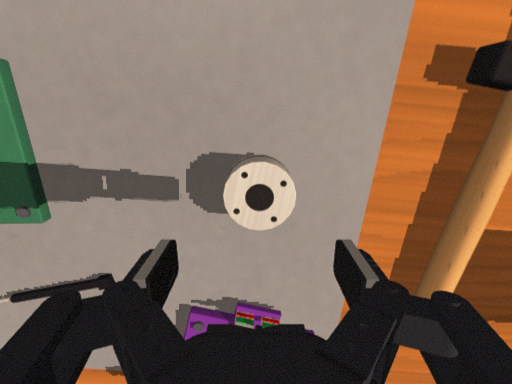

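Request:
carry_out(series=[[[8,-2,0],[0,-0.6,0]],[[0,0,0],[0,0,0]],[[0,0,0],[0,0,0]]])

```text
time: 1.92
tcp_pos: [0.5255, -0.2499, 0.0933]
eef_rot: [3.131, 0.139, 0.027]
contact_force: [0.3, -0.1, -0.4]
width: 0.0853
```

```bash
cat >> h.py <<'E'
def st_():
    st=arm.read_state(); M=R.from_rotvec(st['eef_rot']).as_matrix()
    print('t',round(st['time'],2),'tcp',st['tcp_pos'].round(4),'z',M[:,2].round(4),'yaw',round(float(np.degrees(np.arctan2(M[1,0],M[0,0]))),2),'F',st['contact_force'].round(1),'w',round(st['width'],4),'qd',abs(st['qd']).max().round(3)); return st,M
E
python3 - <<'E'
from h import *
st_(); im,c=snap('wrist','w3'); show('bright',im,c,.03); 
st_(); im,c=snap('wrist','w3'); show('bright',im,c,.03);
E
```

```text
t 1.93 tcp [ 0.5255 -0.2499  0.0933] z [ 0.0178 -0.0069 -0.9998] yaw 5.08 F [ 0.3 -0.1 -0.4] w 0.0853 qd 0.016
bright [247.2 211.5] [61.7 66.2] [ 0.5198 -0.2444  0.03  ]
t 1.98 tcp [ 0.5256 -0.25    0.0934] z [ 0.018  -0.0071 -0.9998] yaw 5.08 F [-0.3 -0.6  0.7] w 0.0854 qd 0.008
bright [247.1 211.6] [61.9 66.1] [ 0.5198 -0.2443  0.03  ]
```

Request:
carry_out(series=[[[-5,5,-20],[0.4,1,0.5]],[[0,0,-15],[0,0,0]],[[0,0,-10],[0,0,0]],[[0,0,0],[0,0,0]]])

```text
time: 2.52
tcp_pos: [0.5183, -0.2434, 0.0432]
eef_rot: [-3.135, -0.154, 0.007]
contact_force: [-0.2, 0.8, 0.1]
width: 0.0853
```

Run:
```python
from h import *
st_(); im,c=snap('wrist','w4'); show('bright',im,c,.03); 
st_()
```

```text
t 2.52 tcp [ 0.5183 -0.2434  0.0432] z [-0.0044  0.0023 -1.    ] yaw 5.63 F [-0.2  0.8  0.1] w 0.0853 qd 0.006
bright [257.5 229.5] [74.2 76.4] [ 0.52   -0.2448  0.03  ]
t 2.58 tcp [ 0.5186 -0.2436  0.0437] z [-0.0038  0.002  -1.    ] yaw 5.63 F [0. 0. 0.] w 0.0854 qd 0.017
```

View pics/w4.png

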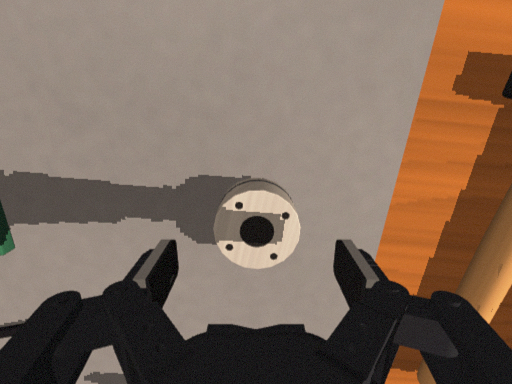

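Request:
carry_out(series=[[[1.5,-1,-14],[0,-0.2,0]],[[0,0,-12],[0,0,0]],[[0,0,-7],[0,0,0]],[[0,0,-3],[0,0,0]],[[0,0,0],[0,0,0]]])

```text
time: 3.2
tcp_pos: [0.5207, -0.2449, 0.0056]
eef_rot: [-3.136, -0.154, -0.002]
contact_force: [-0.6, 0.0, -0.2]
width: 0.0854
```

Run:
```python
from h import *
st_();
```

```text
t 3.2 tcp [ 0.5207 -0.2449  0.0056] z [ 9.0e-04  1.5e-03 -1.0e+00] yaw 5.62 F [-0.6  0.  -0.2] w 0.0854 qd 0.004
```

Request:
carry_out(series=[[[0,0,-3],[0,0,0]],[[0,0,0],[0,0,0]],[[0,0,0],[0,0,0]],[[0,0,0],[0,0,0]]], gripper=48, squeeze=50)

```text
time: 3.7
tcp_pos: [0.5211, -0.2449, 0.0032]
eef_rot: [-3.136, -0.154, -0.003]
contact_force: [-0.6, 1.4, -1.7]
width: 0.0548
```

Request:
carry_out(series=[[[0,0,0],[0,0,0]],[[0,0,0],[0,0,0]],[[0,0,0],[0,0,0]]])

```text
time: 4.08
tcp_pos: [0.5211, -0.2449, 0.0032]
eef_rot: [-3.136, -0.154, -0.003]
contact_force: [0.4, 0.5, -1.4]
width: 0.0549
```

Run:
```python
from h import *
st_();im,c=snap('side','s5');cv2.imwrite('pics/s5z.png',cv2.resize(im[100:240,180:340,::-1],None,fx=4,fy=4,interpolation=2)); im,c=snap('wrist','w5'); show('bright',im,c,.03)
```

```text
t 4.08 tcp [ 0.5211 -0.2449  0.0032] z [ 0.0019  0.0014 -1.    ] yaw 5.63 F [ 0.4  0.5 -1.4] w 0.0549 qd 0.002
bright [257.4 299.5] [31.1 97.3] [ 0.5022 -0.2482  0.03  ]
bright [261.  232.4] [20.2 83.4] [ 0.5408 -0.246   0.03  ]
```

View pics/w5.png

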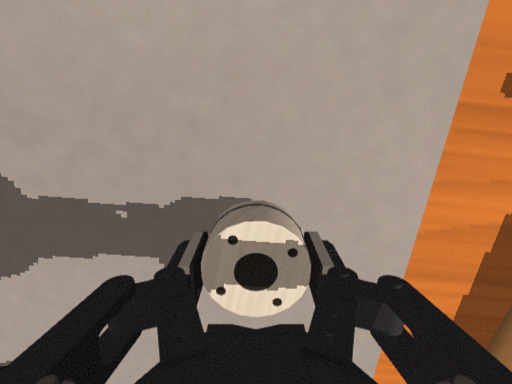

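View pics/s5z.png

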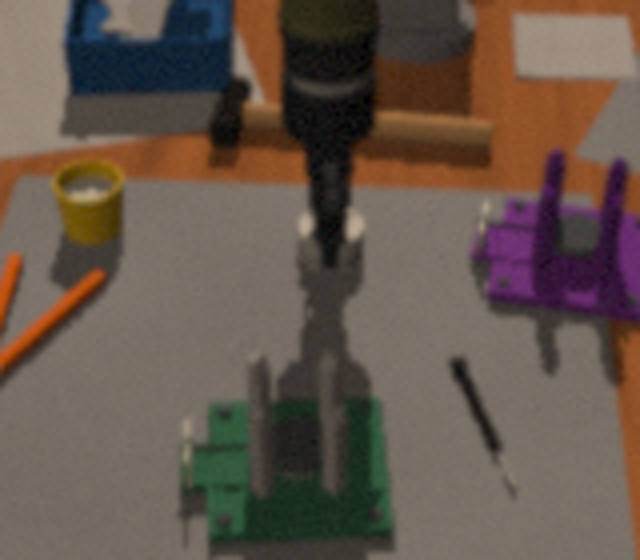

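Run:
```python
from h import *
st,M=st_();c=eyes.calibration('wrist'); p=ray(c,256,271,.03);print(p, M.T@(p-st['tcp_pos']))
im=np.load('pics/w5.npy'); g=im.max(2); m=np.zeros_like(g); m[245:295,225:285]=(g[245:295,225:285]<75)*255
for k in cv2.findContours(m,0,1)[0]:
  if cv2.contourArea(k)>300: e=cv2.fitEllipse(k);print(e);p=ray(c,*e[0],.03);print(p,M.T@(p-st['tcp_pos']))
```

```text
t 4.17 tcp [ 0.5211 -0.2449  0.0032] z [ 0.0019  0.0015 -1.    ] yaw 5.63 F [ 0.2  0.4 -1.3] w 0.0545 qd 0.002
[ 0.51926988 -0.24574855  0.03      ] [-0.00182933  0.00058576 -0.02679084]
((255.46035766601562, 271.210693359375), (36.28002166748047, 43.17736053466797), 89.94471740722656)
[ 0.5191212  -0.24549141  0.03      ] [-0.00195206  0.00031527 -0.02679074]
```

Request:
carry_out(series=[[[0,0,20],[0,0,0]],[[0,0,40],[0,0,0]],[[0,0,50],[0,0,0]],[[0,40,40],[0,0,0]],[[0,50,10],[0,0,0]],[[0,30,0],[0,0,0]]])

```text
time: 4.92
tcp_pos: [0.5185, -0.1228, 0.166]
eef_rot: [-3.134, -0.146, 0.001]
contact_force: [0.1, 1.0, -3.3]
width: 0.0545
```

Run:
```python
from h import *
st_(); im,c=snap('wrist','w6'); show('green',im,c,.012)
st_()
```

```text
t 4.92 tcp [ 0.5185 -0.1228  0.166 ] z [-0.0011  0.0037 -1.    ] yaw 5.34 F [ 0.1  1.  -3.3] w 0.0545 qd 0.441
green [ 37.1 296.7] [52.6 67.4] [0.3264 0.151  0.012 ]
green [120.1 197. ] [21.9 54.2] [0.4785 0.0327 0.012 ]
green [ 93.6 162.9] [25.7 40.2] [0.5166 0.0602 0.012 ]
green [141.7 142.2] [109.8 143.7] [0.545  0.0054 0.012 ]
t 4.97 tcp [ 0.5183 -0.1198  0.1657] z [-0.0015  0.0068 -1.    ] yaw 5.46 F [-0.5  3.5 -3.1] w 0.0543 qd 0.083
```

View pics/w6.png

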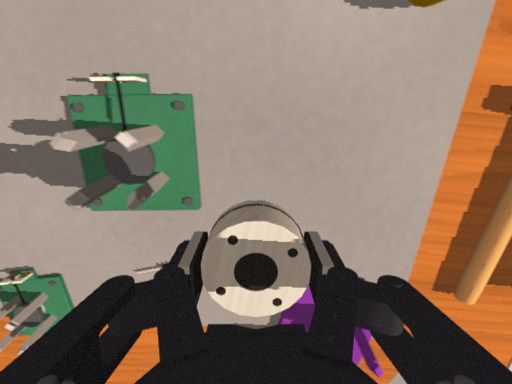

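Request:
carry_out(series=[[[-20,35,0],[-0.3,0,0]],[[-20,35,0],[0,0,0]],[[-5,10,0],[0,0,0]],[[0,0,0],[0,0,0]]])

```text
time: 5.48
tcp_pos: [0.4716, -0.0373, 0.165]
eef_rot: [-3.137, -0.152, 0.003]
contact_force: [0.5, -0.2, -3.2]
width: 0.0547
```

Run:
```python
from h import *
st,M=st_(); im,c=snap('wrist','w7'); im2,c2=snap('wrist','w7b'); st_()
cv2.imwrite('pics/w7z.png',cv2.resize(im[60:230,140:370,::-1],None,fx=3.4,fy=3.4,interpolation=2))
np.save('pics/w7c.npy',np.array([c],dtype=object),allow_pickle=True)
```

```text
t 5.47 tcp [ 0.4716 -0.0373  0.165 ] z [-1.9e-03  8.0e-04 -1.0e+00] yaw 5.56 F [ 0.5 -0.2 -3.2] w 0.0547 qd 0.007
t 5.58 tcp [ 0.4723 -0.0381  0.1651] z [-1.5e-03  7.0e-04 -1.0e+00] yaw 5.49 F [-0.1  0.1 -3.2] w 0.0544 qd 0.011
```

View pics/w7z.png

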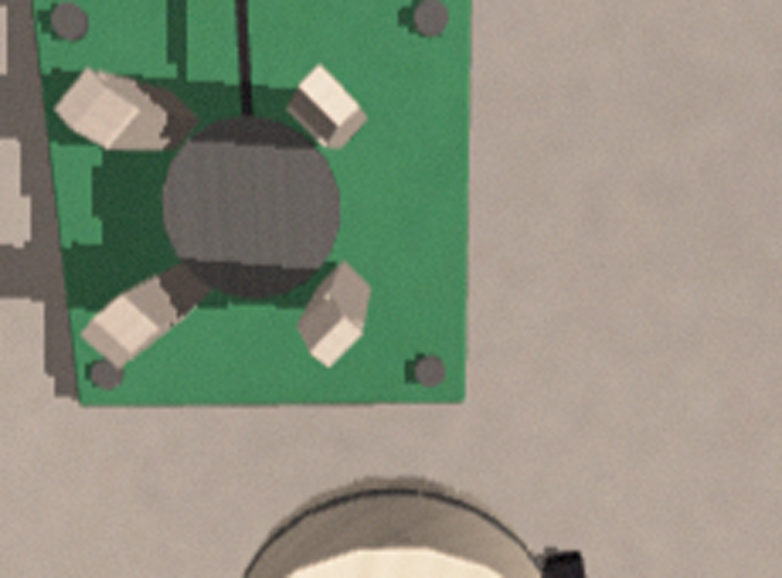

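Run:
```python
from h import *
c=np.load('pics/w7c.npy',allow_pickle=True)[0]
Z=lambda x,y:(x/3.4+140-.35,y/3.4+60-.35)
B=[ray(c,*Z(*p),.015)[:2] for p in [(69,22),(430,17),(430,370),(107,374)]]
B=np.array(B);print(B.round(4),B.mean(0)); 
for i in range(4):
  d=B[(i+1)%4]-B[i]; print(np.linalg.norm(d).round(4),np.degrees(np.arctan2(d[1],d[0])))
im=np.load('pics/w7.npy'); hsv=cv2.cvtColor(im,cv2.COLOR_RGB2HSV)
m=np.zeros((384,512),np.uint8); m[92:150,186:242]=((hsv[92:150,186:242,1]<60)&(hsv[92:150,186:242,2]<115))*255
m=cv2.morphologyEx(m,cv2.MORPH_OPEN,np.ones((5,5)))
k=max(cv2.findContours(m,0,1)[0],key=cv2.contourArea);e=cv2.fitEllipse(k);print(e,ray(c,*e[0],.034))
print(cv2.minEnclosingCircle(k), ray(c,*Z(252,208),.034))
```

```text
[[ 0.5759  0.0685]
 [ 0.5876 -0.0367]
 [ 0.4825 -0.0482]
 [ 0.4709  0.0571]] [0.52922723 0.0101549 ]
0.1058 -83.69315221077694
0.1057 -173.72282883048635
0.106 96.33544554751455
0.1057 6.176964656432016
((210.91079711914062, 120.73194122314453), (54.81613540649414, 58.72564697265625), 173.61790466308594) [0.52948105 0.01244807 0.034     ]
((206.71043395996094, 119.91366577148438), 33.05811309814453) [0.52966563 0.00963571 0.034     ]
```

Request:
carry_out(series=[[[25,20,0],[0,0,0.3]],[[22,18,0],[0,0,0.3]],[[10,8,-10],[0,0,0]],[[2,2,-15],[0,0,0]],[[0,0,-10],[0,0,0]],[[0,0,0],[0,0,0]]])

```text
time: 6.32
tcp_pos: [0.5326, 0.0056, 0.1257]
eef_rot: [3.136, 0.155, -0.008]
contact_force: [-0.3, -0.4, -3.7]
width: 0.0542
```

Run:
```python
from h import *
st,M=st_(); im,c=snap('wrist','w8'); im,c=snap('side','s8'); cv2.imwrite('pics/s8z.png',cv2.resize(im[120:260,180:340,::-1],None,fx=4,fy=4,interpolation=2)); st_()
```

```text
t 6.33 tcp [0.5326 0.0056 0.1257] z [-0.0048 -0.0021 -1.    ] yaw 5.67 F [-0.3 -0.4 -3.7] w 0.0542 qd 0.007
t 6.42 tcp [0.5334 0.0057 0.1268] z [-0.0029 -0.002  -1.    ] yaw 5.68 F [ 0.4  0.3 -1.7] w 0.0549 qd 0.018
```

View pics/w8.png

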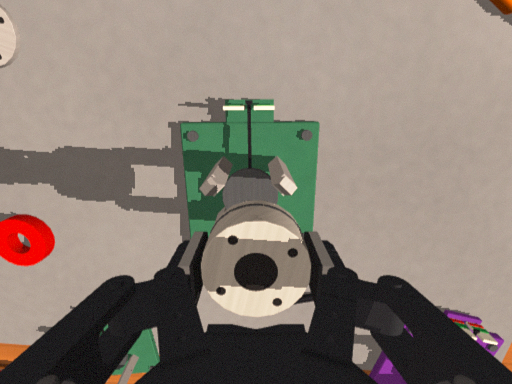

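View pics/s8z.png

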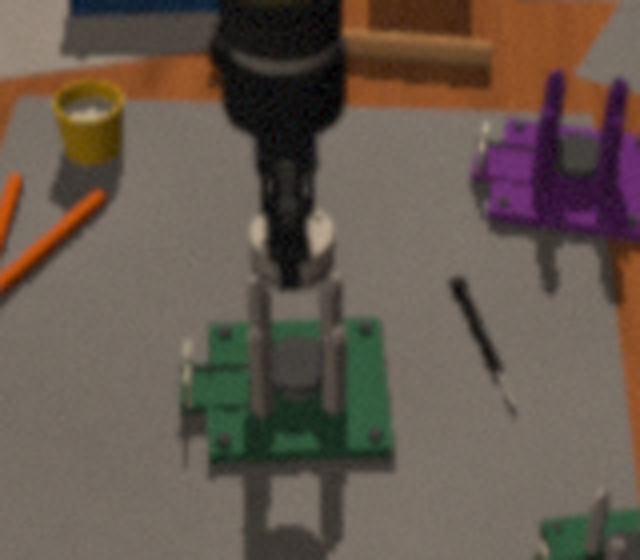

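Request:
carry_out(series=[[[-2,5,-6],[0.1,-0.2,0.5]],[[0,0,-6],[0,0,0]],[[0,0,-4],[0,0,0]],[[0,0,-3],[0,0,0]],[[0,0,0],[0,0,0]]])

```text
time: 7.05
tcp_pos: [0.5316, 0.0109, 0.1077]
eef_rot: [3.137, 0.17, 0.005]
contact_force: [-0.3, -0.3, -2.8]
width: 0.0544
```

Run:
```python
from h import *
st,M=st_(); im,c=snap('wrist','w9'); np.save('pics/w9c.npy',np.array([c],dtype=object))
cv2.imwrite('pics/w9z.png',cv2.resize(im[90:330,150:360,::-1],None,fx=2.5,fy=2.5,interpolation=2))
st_()
```

```text
t 7.05 tcp [0.5316 0.0109 0.1077] z [ 2.9e-03 -2.0e-04 -1.0e+00] yaw 6.21 F [-0.3 -0.3 -2.8] w 0.0544 qd 0.005
t 7.1 tcp [0.5317 0.0109 0.1079] z [ 3.1e-03 -1.0e-04 -1.0e+00] yaw 6.2 F [-0.9 -0.2 -3.4] w 0.0549 qd 0.004
```

View pics/w9z.png

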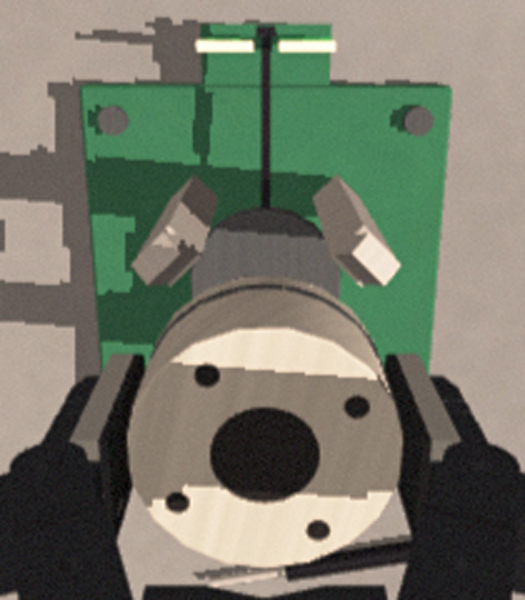

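Run:
```python
from h import *
c=np.load('pics/w9c.npy',allow_pickle=True)[0]
Z=lambda x,y:(x/2.5+150-.3,y/2.5+90-.3)
a=np.array([ray(c,*Z(112,120),.015),ray(c,*Z(419,121),.015)])[:,:2];print(a)
t=np.radians(6.2);print(a.mean(0)-.0529*np.array([np.cos(t),np.sin(t)]))
for p in [(182,478-335+90)]: pass
# jaw top outer corners mid: 
print(ray(c,*Z(265,455),.1349))
```

```text
[[ 0.57632847  0.06856188]
 [ 0.58753174 -0.03722552]]
[0.52933952 0.00995502]
[0.52960909 0.01022177 0.1349    ]
```

Request:
carry_out(series=[[[0,0,-8],[0,0.15,0]],[[0,0,-10],[0,0,0]],[[0,0,-10],[0,0,0]],[[0,0,-10],[0,0,0]],[[0,0,-6],[0,0,0]],[[0,0,0],[0,0,0]]])

```text
time: 7.85
tcp_pos: [0.5313, 0.0108, 0.0601]
eef_rot: [3.137, 0.17, -0.001]
contact_force: [-0.4, -0.1, -2.4]
width: 0.0544
```

```bash
python3 -c "
from h import *
st_()"
```

```text
t 7.85 tcp [0.5313 0.0108 0.0601] z [-8.e-04 -2.e-04 -1.e+00] yaw 6.2 F [-0.4 -0.1 -2.4] w 0.0544 qd 0.004
```

No contact; continue to about 0.037.

Request:
carry_out(series=[[[0,0,-8],[0,0,0]],[[0,0,-7],[0,0,0]],[[0,0,-4],[0,0,0]],[[0,0,-1.5],[0,0,0]],[[0,0,0],[0,0,0]]])

```text
time: 8.48
tcp_pos: [0.5319, 0.0108, 0.0387]
eef_rot: [3.137, 0.17, 0.001]
contact_force: [-0.1, 0.9, -2.6]
width: 0.0547
```

Request:
carry_out(series=[[[-0.5,0,-1.5],[0,0,0]],[[0,0,-0.5],[0,0,0]],[[0,0,0],[0,0,0]]])

```text
time: 8.85
tcp_pos: [0.5317, 0.0108, 0.0373]
eef_rot: [3.137, 0.17, 0.002]
contact_force: [-0.1, -0.7, -3.9]
width: 0.0542
```

Request:
carry_out(series=[[[0,0,0],[0,0,0]],[[0,0,0],[0,0,0]],[[0,0,0],[0,0,0]],[[0,0,0],[0,0,0]]], gripper=80)

```text
time: 9.35
tcp_pos: [0.5332, 0.0109, 0.0383]
eef_rot: [3.137, 0.17, 0.006]
contact_force: [0.5, -0.4, 0.1]
width: 0.0798
```

Run:
```python
from h import *
st,M=st_(); im,c=snap('wrist','w10'); p=ray(c,256,271,.064); print(p)
```

```text
t 9.35 tcp [0.5332 0.0109 0.0383] z [ 3.9e-03 -1.0e-04 -1.0e+00] yaw 6.2 F [ 0.5 -0.4  0.1] w 0.0798 qd 0.001
[0.53057942 0.00999274 0.064     ]
```

View pics/w10.png

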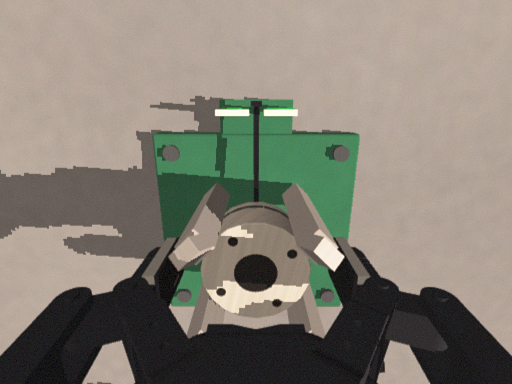

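Request:
carry_out(series=[[[0,0,15],[0,-0.2,0]],[[0,0,40],[0,0,0]],[[0,0,50],[0,0,0]],[[-10,25,20],[0,0,0]],[[-20,50,0],[0,0,0]],[[-20,50,0],[0,0,0]],[[-20,50,0],[0,0,0]],[[-15,30,-20],[0,0,0]],[[0,10,-20],[0,0,0]],[[0,0,0],[0,0,0]]])

```text
time: 10.65
tcp_pos: [0.4616, 0.1404, 0.1337]
eef_rot: [-3.036, -0.366, -0.005]
contact_force: [0.1, 0.4, 0.1]
width: 0.0798
```

Run:
```python
from h import *
st,M=st_(); im,c=snap('wrist','w11'); show('red',im,c,.016); im,c=snap('top','t11'); st_()
cv2.imwrite('pics/t11z.png',cv2.resize(im[140:220,220:300,::-1],None,fx=7,fy=7,interpolation=2))
```

```text
t 10.65 tcp [0.4616 0.1404 0.1337] z [-0.0069  0.0833 -0.9965] yaw 13.72 F [0.1 0.4 0.1] w 0.0798 qd 0.026
red [163.1 172.2] [51.9 55.6] [0.4494 0.2452 0.016 ]
t 10.75 tcp [0.4629 0.1403 0.1351] z [-0.0045  0.0837 -0.9965] yaw 13.69 F [ 0.4 -0.   0.3] w 0.0801 qd 0.016
```

View pics/w11.png

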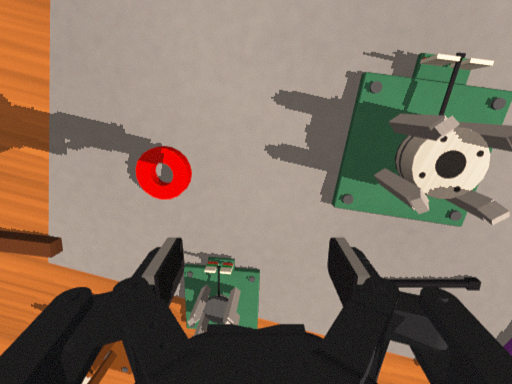

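View pics/t11z.png

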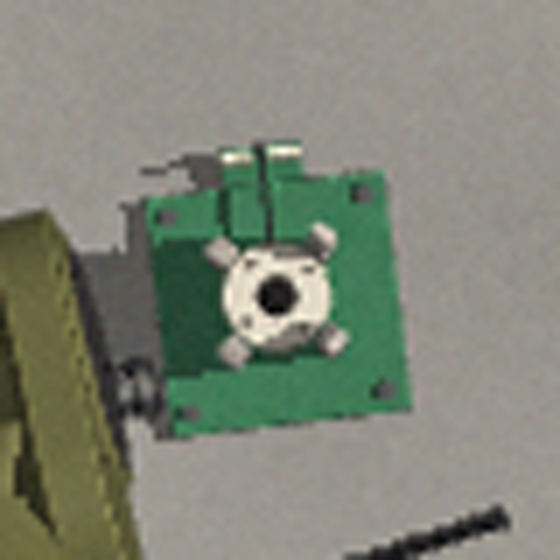

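Request:
carry_out(series=[[[-4,25,0],[-1.6,0,-2.5]],[[-4,25,0],[-1.6,0,-2.5]],[[-4,25,0],[-1.6,0,-2.5]],[[-2,20,0],[0,0,0]],[[0,8,0],[0,0,0]],[[0,0,0],[0,0,0]]])

```text
time: 11.5
tcp_pos: [0.4738, 0.147, 0.1373]
eef_rot: [-3.032, -0.371, 0.019]
contact_force: [0.6, -0.6, -0.3]
width: 0.0797
```

Run:
```python
from h import *
st,M=st_(); im,c=snap('wrist','w12'); show('red',im,c,.016); st_()
print(st['joint_positions'])
```

```text
t 11.5 tcp [0.4738 0.147  0.1373] z [-0.0228  0.0845 -0.9962] yaw 13.94 F [ 0.6 -0.6 -0.3] w 0.0797 qd 0.002
red [169.4 181.5] [50.6 54. ] [0.4498 0.2454 0.016 ]
t 11.55 tcp [0.4737 0.1469 0.1372] z [-0.0229  0.0844 -0.9962] yaw 13.93 F [-0.8  0.   0.9] w 0.0801 qd 0.004
[ 0.24235181  0.18194001 -0.443694    0.94699156  0.08760264  3.14064709]
```

Request:
carry_out(series=[[[0,0,0],[0,0,7]],[[0,0,0],[-1.6,-0.4,7]],[[-6,20,0],[-1.6,-0.4,6]],[[-6,25,0],[-1.6,-0.4,2]],[[-6,25,0],[0,0,0]],[[-6,18,0],[0,0,0]],[[0,6,0],[0,0,0]],[[0,0,0],[0,0,0]]])

```text
time: 12.55
tcp_pos: [0.4481, 0.2426, 0.137]
eef_rot: [2.975, 0.984, -0.043]
contact_force: [0.5, 0.5, 0.7]
width: 0.0798
```

Run:
```python
from h import *
st,M=st_(); im,c=snap('wrist','w13'); show('red',im,c,.016); st_()
print(st['joint_positions'])
```

```text
t 12.55 tcp [0.4481 0.2426 0.137 ] z [-0.0235 -0.0156 -0.9996] yaw 36.59 F [0.5 0.5 0.7] w 0.0798 qd 0.005
red [251.1 177.4] [53.1 53.6] [0.4487 0.2484 0.016 ]
t 12.6 tcp [0.4481 0.2424 0.1369] z [-0.0236 -0.0157 -0.9996] yaw 36.56 F [-0.4  0.5  0.3] w 0.08 qd 0.011
[ 4.97931376e-01  2.28470653e-01 -3.82980527e-01  9.87435106e-01
 -2.52644236e-03  3.00103762e+00]
```

View pics/w13.png

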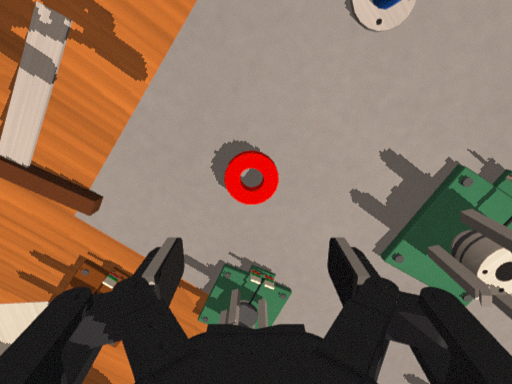

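Request:
carry_out(series=[[[0,4,-25],[0.9,-1.3,0]],[[0,0,-25],[0,0,0]],[[0,0,-15],[0,0,0]],[[0,0,-8],[0,0,0]],[[0,0,0],[0,0,0]]])

```text
time: 13.22
tcp_pos: [0.45, 0.2437, 0.0629]
eef_rot: [2.985, 0.979, 0.003]
contact_force: [-0.0, -0.4, 1.3]
width: 0.08
```

Run:
```python
from h import *
st,M=st_(); im,c=snap('wrist','w14'); show('red',im,c,.016); st_()
```

```text
t 13.22 tcp [0.45   0.2437 0.0629] z [ 1.7e-03  4.0e-04 -1.0e+00] yaw 36.31 F [-0.  -0.4  1.3] w 0.08 qd 0.009
red [249. 209.] [70.8 71.5] [0.4492 0.2487 0.016 ]
t 13.28 tcp [0.4503 0.2439 0.0633] z [ 2.3e-03  7.0e-04 -1.0e+00] yaw 36.31 F [-0.7 -0.3  0.4] w 0.0798 qd 0.01
```

Request:
carry_out(series=[[[-1,4.5,-20],[0,0,0]],[[0,0,-18],[0,0,0]],[[0,0,-14],[0,0,0]],[[0,0,-6],[0,0,0]],[[0,0,-3],[0,0,0]],[[0,0,0],[0,0,0]]])

```text
time: 14.02
tcp_pos: [0.4532, 0.2505, 0.0045]
eef_rot: [-2.984, -0.978, -0.015]
contact_force: [-0.3, 0.0, -0.6]
width: 0.0798
```

Run:
```python
from h import *
st,M=st_(); im,c=snap('wrist','w15'); show('red',im,c,.016)
```

```text
t 14.03 tcp [0.4532 0.2505 0.0045] z [ 0.0089  0.0043 -1.    ] yaw 36.29 F [-0.3  0.  -0.6] w 0.0798 qd 0.007
red [253.  256.2] [95.  96.8] [0.4502 0.2496 0.016 ]
```

View pics/w15.png

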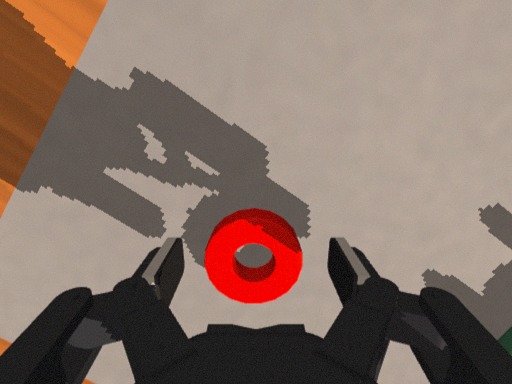

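Request:
carry_out(series=[[[-3.5,-1,-3],[-0.25,0.5,0]],[[0,0,-1],[0,0,0]],[[0,0,0],[0,0,0]]])

```text
time: 14.45
tcp_pos: [0.4502, 0.2498, 0.0012]
eef_rot: [-2.985, -0.978, -0.002]
contact_force: [0.7, 0.0, -0.5]
width: 0.08
```

Request:
carry_out(series=[[[0,0,0],[0,0,0]],[[0,0,0],[0,0,0]],[[0,0,0],[0,0,0]],[[0,0,0],[0,0,0]],[[0,0,0],[0,0,0]]], gripper=48, squeeze=30)

```text
time: 15.08
tcp_pos: [0.4503, 0.2499, 0.0018]
eef_rot: [-2.985, -0.978, -0.002]
contact_force: [-0.3, 0.1, 0.1]
width: 0.0551
```

Run:
```python
from h import *
st,M=st_(); im,c=snap('wrist','w16'); show('red',im,c,.016)
for n,z in (('red',.016),):
  for k in wblob(im,n):
    e=cv2.fitEllipse(k);print(M.T@(ray(c,*e[0],z)-st['tcp_pos']))
```

```text
t 15.07 tcp [0.4503 0.2499 0.0018] z [ 1.4e-03  7.0e-04 -1.0e+00] yaw 36.3 F [-0.3  0.1  0.1] w 0.0551 qd 0.002
red [255.5 254.4] [96.7 99.3] [0.4504 0.2495 0.016 ]
[-0.00013572  0.00041222 -0.01417863]
```

View pics/w16.png

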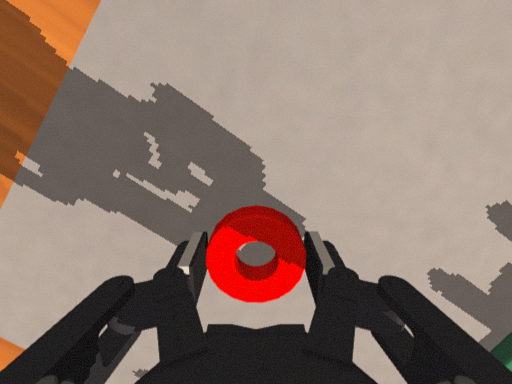

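Request:
carry_out(series=[[[0,0,20],[0,0,0]],[[0,0,45],[0,0,0]],[[0,0,50],[0,0,0]],[[10,-20,25],[0,0,-2]],[[10,-30,0],[0,0,-4]],[[10,-30,0],[0,0,-4]],[[10,-30,0],[0,0,-4]],[[10,-30,0],[0,0,-4]],[[8,-20,0],[0,0,-3]],[[0,0,0],[0,0,0]]])

```text
time: 16.38
tcp_pos: [0.5084, 0.0846, 0.1454]
eef_rot: [3.116, 0.402, 0.001]
contact_force: [0.0, 0.4, -0.1]
width: 0.0549
```

Run:
```python
from h import *
st,M=st_(); print(st['joint_positions'].round(3))
```

```text
t 16.38 tcp [0.5084 0.0846 0.1454] z [ 8.e-04  1.e-04 -1.e+00] yaw 14.72 F [ 0.   0.4 -0.1] w 0.0549 qd 0.013
[ 0.165  0.208 -0.388  0.974 -0.     3.05 ]
```

Request:
carry_out(series=[[[7,-23,0],[0,0,-1.5]],[[7,-23,0],[0,0,-2.5]],[[6,-18,0],[0,0,-2.5]],[[3,-8,0],[0,0,-2]],[[0,-2,0],[0,0,0]],[[0,0,0],[0,0,0]]])

```text
time: 17.12
tcp_pos: [0.5306, 0.0118, 0.1446]
eef_rot: [-3.134, -0.171, 0.002]
contact_force: [-0.4, 0.9, -1.0]
width: 0.0548
```

Run:
```python
from h import *
st,M=st_(); im,c=snap('wrist','w17'); np.save('pics/w17c.npy',np.array([c],dtype=object)); st_()
cv2.imwrite('pics/w17z.png',cv2.resize(im[90:330,150:360,::-1],None,fx=2.5,fy=2.5,interpolation=2))
```

```text
t 17.12 tcp [0.5306 0.0118 0.1446] z [-0.0012  0.0027 -1.    ] yaw 6.23 F [-0.4  0.9 -1. ] w 0.0548 qd 0.003
t 17.18 tcp [0.5306 0.0119 0.1446] z [-0.0012  0.0027 -1.    ] yaw 6.24 F [-0.5  0.9  0. ] w 0.0552 qd 0.003
```

View pics/w17z.png

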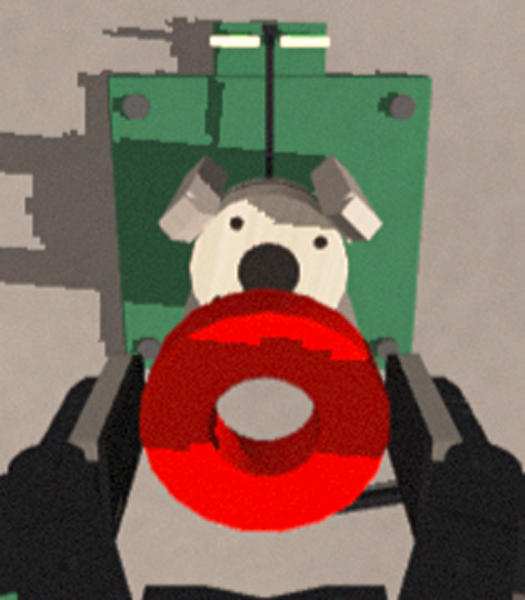

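Run:
```python
from h import *
c=np.load('pics/w17c.npy',allow_pickle=True)[0]
Z=lambda x,y:(x/2.5+150-.3,y/2.5+90-.3)
a=np.array([ray(c,*Z(136,106),.015),ray(c,*Z(400,105),.015)])[:,:2]
t=np.radians(6.2);print('nest',a.mean(0)-.0529*np.array([np.cos(t),np.sin(t)]))
print('hub',ray(c,*Z(269,271),.064)); print('ring',ray(c,*Z(265,422),.1588),ray(c,*Z(265,426),.1588))
```

```text
nest [0.52967701 0.01051953]
hub [0.53008299 0.01011435 0.064     ]
ring [0.52820124 0.01108162 0.1588    ] [0.52720671 0.01097238 0.1588    ]
```

Request:
carry_out(series=[[[1.8,-0.9,-8],[-0.15,0,0]],[[0,0,-10],[0,0,0]],[[0,0,-10],[0,0,0]],[[0,0,-10],[0,0,0]],[[0,0,-5],[0,0,0]],[[0,0,-2],[0,0,0]],[[0,0,0],[0,0,0]]])

```text
time: 18.05
tcp_pos: [0.5315, 0.0121, 0.0955]
eef_rot: [-3.136, -0.174, 0.005]
contact_force: [0.4, 0.6, -0.5]
width: 0.0547
```

```bash
python3 -c "
from h import *
st_(); im,c=snap('wrist','w18')
cv2.imwrite('pics/w18z.png',cv2.resize(im[90:330,150:360,::-1],None,fx=2.5,fy=2.5,interpolation=2))"
```

```text
t 18.05 tcp [0.5315 0.0121 0.0955] z [-3.e-03  1.e-04 -1.e+00] yaw 6.35 F [ 0.4  0.6 -0.5] w 0.0547 qd 0.003
```

View pics/w18z.png

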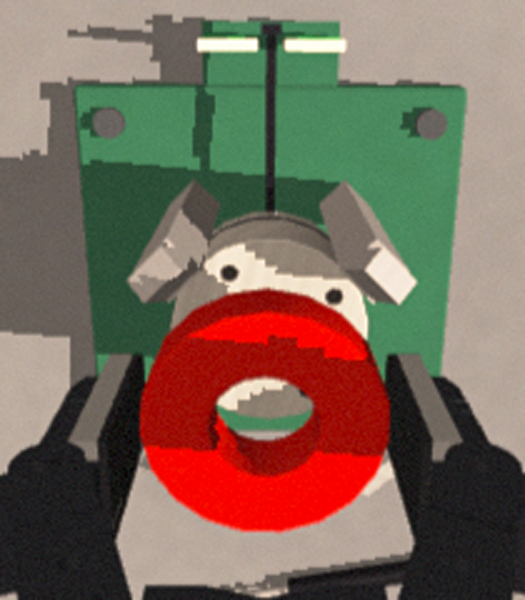

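Request:
carry_out(series=[[[0.9,-1.4,0],[0,-0.15,0]],[[0,0,-3],[0,0,0]],[[0,0,-4],[0,0,0]],[[0,0,-4],[0,0,0]],[[0,0,0],[0,0,0]]])

```text
time: 18.73
tcp_pos: [0.5331, 0.0105, 0.0846]
eef_rot: [-3.137, -0.174, -0.002]
contact_force: [0.4, 0.0, -0.9]
width: 0.0557
```

```bash
python3 -c "
from h import *
st_()"
```

```text
t 18.73 tcp [0.5331 0.0105 0.0846] z [ 1.5e-03  2.0e-04 -1.0e+00] yaw 6.35 F [ 0.4  0.  -0.9] w 0.0557 qd 0.003
```

Request:
carry_out(series=[[[-0.5,0.3,-5],[0,0.1,0]],[[0,0,-5],[0,0,0]],[[0,0,-4],[0,0,0]],[[0,0,-2],[0,0,0]],[[0,0,-1],[0,0,0]],[[0,0,0],[0,0,0]]])

```text
time: 19.48
tcp_pos: [0.5324, 0.0109, 0.0662]
eef_rot: [-3.137, -0.174, 0.001]
contact_force: [0.4, 0.9, -0.3]
width: 0.0551
```

```bash
python3 -c "
from h import *
st_()"
```

```text
t 19.48 tcp [0.5324 0.0109 0.0662] z [-8.e-04  2.e-04 -1.e+00] yaw 6.35 F [ 0.4  0.9 -0.3] w 0.0551 qd 0.002
```

Near seated height; release and look.

Request:
carry_out(series=[[[0,0,0],[0,0,0]],[[0,0,0],[0,0,0]],[[0,0,0],[0,0,0]],[[0,0,0],[0,0,0]]], gripper=80)

```text
time: 19.98
tcp_pos: [0.5331, 0.0109, 0.0669]
eef_rot: [-3.137, -0.174, -0.001]
contact_force: [-0.5, 0.0, -0.8]
width: 0.0802
```

```bash
python3 -c "
from h import *
st_(); im,c=snap('wrist','w19'); show('red',im,c,.08)
cv2.imwrite('pics/w19z.png',cv2.resize(im[90:330,150:360,::-1],None,fx=2.5,fy=2.5,interpolation=2))"
```

```text
t 19.98 tcp [0.5331 0.0109 0.0669] z [ 6.e-04  2.e-04 -1.e+00] yaw 6.35 F [-0.5  0.  -0.8] w 0.0802 qd 0.003
red [255.3 254.4] [95.5 98.2] [0.5325 0.0106 0.08  ]
```

View pics/w19z.png

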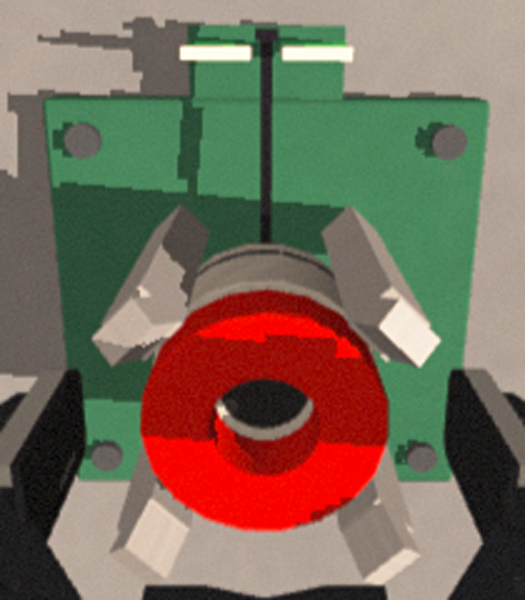

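Request:
carry_out(series=[[[0,0,15],[0,0,0]],[[0,0,40],[0,0,0]],[[0,0,40],[0,0,4]],[[12,25,0],[0,0,6]],[[14,30,0],[0,0,5]],[[14,30,0],[0,0,5]],[[14,30,0],[0,0,4]],[[14,30,0],[0,0,3]],[[12,25,0],[0,0,0]],[[0,0,0],[0,0,0]]])

```text
time: 21.28
tcp_pos: [0.6169, 0.1863, 0.1766]
eef_rot: [3.002, 0.922, 0.016]
contact_force: [-0.5, 0.2, -0.2]
width: 0.0794
```

```bash
python3 -c "
from h import *
st,M=st_(); print(st['joint_positions'].round(3)); im,c=snap('wrist','w20'); show('blue',im,c,.03); show('bright',im,c,.006)"
```

```text
t 21.27 tcp [0.6169 0.1863 0.1766] z [ 0.0102  0.002  -0.9999] yaw 34.16 F [-0.5  0.2 -0.2] w 0.0794 qd 0.02
[ 2.940e-01  4.120e-01 -3.200e-02  1.116e+00 -1.000e-03  2.839e+00]
blue [218.5 122.4] [21.5 22.9] [0.6464 0.252  0.03  ]
blue [291.1  43.3] [  5.5 256. ] [0.7489 0.2332 0.03  ]
bright [221.  121.4] [44.4 47. ] [0.6462 0.2522 0.006 ]
bright [369.5  32.8] [ 83.1 175.4] [0.8082 0.1721 0.006 ]
bright [256.8   9.5] [23.8 68.3] [0.7598 0.2805 0.006 ]
```

View pics/w20.png

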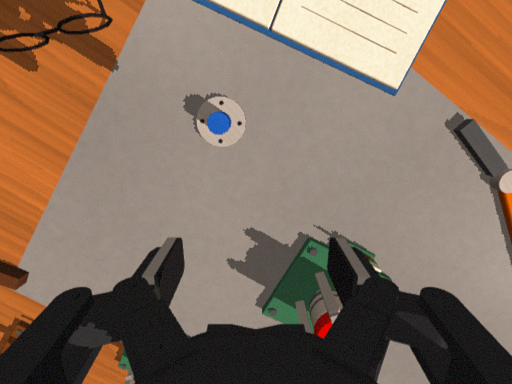

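Request:
carry_out(series=[[[12,26,-20],[0,0.5,0]],[[12,26,-25],[0,0,0]],[[5,12,-25],[0,0,0]],[[0,2,-10],[0,0,0]],[[0,0,0],[0,0,0]]], gripper=50)

```text
time: 21.95
tcp_pos: [0.6457, 0.2477, 0.0988]
eef_rot: [3.005, 0.914, 0.005]
contact_force: [-0.7, -0.9, 0.4]
width: 0.0502
```

```bash
python3 -c "
from h import *
st,M=st_(); im,c=snap('wrist','w21'); show('blue',im,c,.03); show('bright',im,c,.006)"
```

```text
t 21.95 tcp [0.6457 0.2477 0.0988] z [ 0.003  0.    -1.   ] yaw 33.82 F [-0.7 -0.9  0.4] w 0.0502 qd 0.011
blue [250.3 196. ] [26.9 32.3] [0.648  0.2538 0.03  ]
blue [237.   50.9] [  5.9 713.8] [0.7335 0.3218 0.03  ]
bright [251.1 190.2] [51.6 54.7] [0.6461 0.2522 0.006 ]
bright [430.4  63.4] [147.2 196. ] [0.8149 0.1917 0.006 ]
bright [277.2  28.3] [ 69.3 221.1] [0.7667 0.308  0.006 ]
bright [41.8  9.4] [24.5 51. ] [0.6775 0.4636 0.006 ]
```

View pics/w21.png

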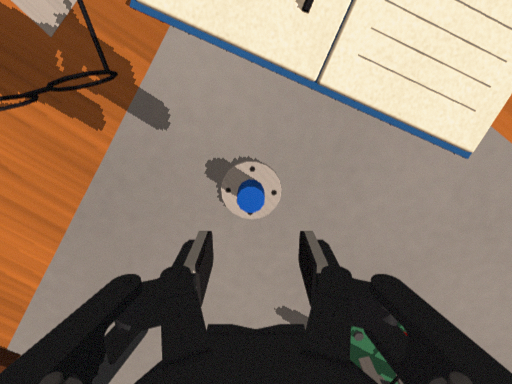

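Request:
carry_out(series=[[[0.5,4.5,-20],[0,0.15,0]],[[0,0,-20],[0,0,0]],[[0,0,-15],[0,0,0]],[[0,0,-6],[0,0,0]],[[0,0,0],[0,0,0]]])

```text
time: 22.62
tcp_pos: [0.6477, 0.2513, 0.0377]
eef_rot: [-3.007, -0.91, -0.007]
contact_force: [0.2, -1.0, 0.6]
width: 0.05
```

```bash
python3 -c "
from h import *
st,M=st_(); im,c=snap('wrist','w22'); show('blue',im,c,.03); show('bright',im,c,.006)
cv2.imwrite('pics/w22z.png',cv2.resize(im[90:330,150:360,::-1],None,fx=2.5,fy=2.5,interpolation=2))"
```

```text
t 22.62 tcp [0.6477 0.2513 0.0377] z [ 0.0044  0.0016 -1.    ] yaw 33.69 F [ 0.2 -1.   0.6] w 0.05 qd 0.002
blue [251.8 231.1] [36.2 46.6] [0.6492 0.2546 0.03  ]
blue [290.6  63.9] [  8.6 674.4] [0.7389 0.2901 0.03  ]
bright [253.6 222.6] [63.6 71.7] [0.6455 0.251  0.006 ]
bright [442.6  68.1] [137.8 173.2] [0.7919 0.2126 0.006 ]
bright [306.7  27.3] [ 67.4 214.1] [0.764  0.2931 0.006 ]
```

View pics/w22z.png

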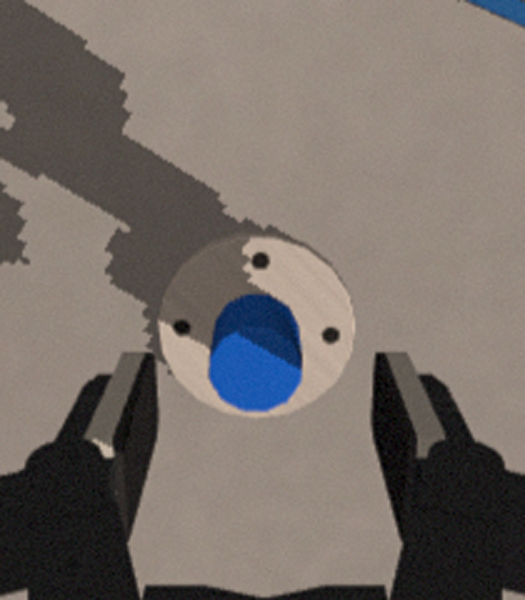

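```bash
python3 -c "
from h import *
st,M=st_();c=eyes.calibration('wrist')
Z=lambda x,y:(x/2.5+150-.3,y/2.5+90-.3)
for p,z in (((256.5,325),.006),((255,367),.03)):
  q=ray(c,*Z(*p),z); print(q,M.T@(q-st['tcp_pos']))"
```

```text
t 22.68 tcp [0.6478 0.2514 0.0381] z [ 0.0047  0.0017 -1.    ] yaw 33.7 F [-0.1 -0.   0.1] w 0.0498 qd 0.01
[0.64691985 0.25296163 0.006     ] [-3.08168634e-05 -1.87003496e-03  3.20669502e-02]
[0.64610149 0.25256708 0.03      ] [-0.00081321 -0.00196719  0.0080627 ]
```

Request:
carry_out(series=[[[-1.2,1.3,-10],[-0.1,0.25,0]],[[0,0,-10],[0,0,0]],[[0,0,-6],[0,0,0]],[[0,0,-2],[0,0,0]],[[0,0,0],[0,0,0]]])

```text
time: 23.3
tcp_pos: [0.6473, 0.2532, 0.0091]
eef_rot: [3.007, 0.911, 0.003]
contact_force: [-0.2, 0.4, 0.2]
width: 0.0501
```

```bash
python3 -c "
from h import *
st_()"
```

```text
t 23.3 tcp [0.6473 0.2532 0.0091] z [ 1.6e-03  5.0e-04 -1.0e+00] yaw 33.7 F [-0.2  0.4  0.2] w 0.0501 qd 0.002
```

Request:
carry_out(series=[[[-0.5,-0.3,0],[0,0,0]],[[0,0,0],[0,0,0]],[[0,0,0],[0,0,0]],[[0,0,0],[0,0,0]],[[0,0,0],[0,0,0]],[[0,0,0],[0,0,0]]], gripper=16, squeeze=50)

```text
time: 24.05
tcp_pos: [0.647, 0.2529, 0.0097]
eef_rot: [3.007, 0.911, 0.004]
contact_force: [-0.5, 0.3, -1.7]
width: 0.0222
```

```bash
python3 -c "
from h import *
st_();im,c=snap('wrist','w23')
cv2.imwrite('pics/w23z.png',cv2.resize(im[90:330,150:360,::-1],None,fx=2.5,fy=2.5,interpolation=2))"
```

```text
t 24.05 tcp [0.647  0.2529 0.0097] z [ 2.2e-03  7.0e-04 -1.0e+00] yaw 33.7 F [-0.5  0.3 -1.7] w 0.0222 qd 0.002
```

View pics/w23z.png

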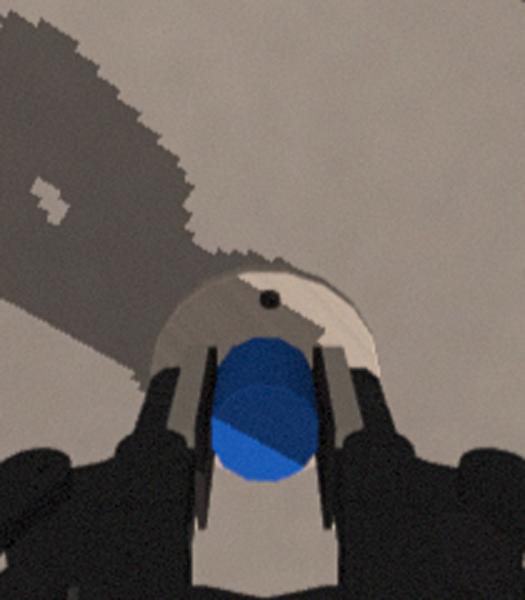

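```bash
python3 -c "
from h import *
st,M=st_();c=eyes.calibration('wrist')
Z=lambda x,y:(x/2.5+150-.3,y/2.5+90-.3)
for p,z in (((266,432),.03),):
  q=ray(c,*Z(*p),z); print(q,M.T@(q-st['tcp_pos']))"
```

```text
t 24.1 tcp [0.647  0.2529 0.0097] z [ 2.2e-03  7.0e-04 -1.0e+00] yaw 33.7 F [ 0.3 -0.1 -1.1] w 0.0224 qd 0.002
[0.64632303 0.25155321 0.03      ] [-0.00125444  0.00073028 -0.02029104]
```

Request:
carry_out(series=[[[0,0,15],[0,0,0]],[[0,0,40],[0,0,0]],[[0,0,50],[0,0,0]],[[-10,-20,40],[0,0,-2]],[[-14,-30,0],[0,0,-3]],[[-14,-30,0],[0,0,-3]],[[-14,-30,0],[0,0,-3]],[[-14,-30,0],[0,0,-4]],[[-12,-25,0],[0,0,-4]],[[0,0,0],[0,0,0]]])

```text
time: 25.35
tcp_pos: [0.5679, 0.084, 0.1705]
eef_rot: [3.117, 0.387, 0.021]
contact_force: [-0.5, 0.8, -0.9]
width: 0.0223
```

```bash
python3 -c "
from h import *
st,M=st_();print(st['joint_positions'].round(3))"
```

```text
t 25.35 tcp [0.5679 0.084  0.1705] z [ 1.350e-02  9.000e-04 -9.999e-01] yaw 14.16 F [-0.5  0.8 -0.9] w 0.0223 qd 0.024
[ 1.470e-01  2.850e-01 -2.270e-01  1.045e+00 -1.000e-03  3.042e+00]
```

Request:
carry_out(series=[[[-11,-22,0],[0,0.7,-1.5]],[[-11,-22,0],[0,0,-2.5]],[[-9,-18,0],[0,0,-2]],[[-5,-9,0],[0,0,-2]],[[-1,-2,0],[0,0,0]],[[0,0,0],[0,0,0]]])

```text
time: 26.1
tcp_pos: [0.5315, 0.0098, 0.1732]
eef_rot: [-3.135, -0.161, -0.011]
contact_force: [-1.0, -0.9, -1.7]
width: 0.0219
```

Run:
```python
from h import *
st,M=st_(); im,c=snap('wrist','w24'); np.save('pics/w24c.npy',np.array([c],dtype=object)); st_()
cv2.imwrite('pics/w24z.png',cv2.resize(im[90:330,150:360,::-1],None,fx=2.5,fy=2.5,interpolation=2))
```

```text
t 26.1 tcp [0.5315 0.0098 0.1732] z [ 0.0067  0.0025 -1.    ] yaw 5.89 F [-1.  -0.9 -1.7] w 0.0219 qd 0.004
t 26.15 tcp [0.5316 0.0099 0.1732] z [ 0.0067  0.0024 -1.    ] yaw 5.9 F [ 0.2 -0.  -1.2] w 0.0216 qd 0.008
```

View pics/w24z.png

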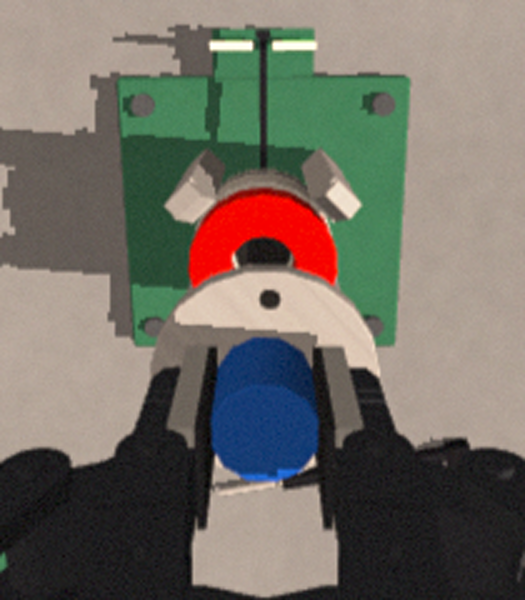

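Run:
```python
from h import *
c=np.load('pics/w24c.npy',allow_pickle=True)[0]
Z=lambda x,y:(x/2.5+150-.3,y/2.5+90-.3)
B=np.array([ray(c,*Z(*p),.015)[:2] for p in [(142,105),(383,104),(374,326),(153,326)]]); print('nest',B.mean(0))
t=np.radians(6.2);print('nest',B[:2].mean(0)-.0529*np.array([np.cos(t),np.sin(t)]))
print('cover',ray(c,*Z(266,432),.1732+.0203))
print('front edge',ray(c,*Z(266,269),.1732-.0097+.006))
```

```text
nest [0.52943436 0.01031038]
nest [0.52932423 0.01023717]
cover [0.53038743 0.00898622 0.1935    ]
front edge [0.55813717 0.01188114 0.1695    ]
```

Request:
carry_out(series=[[[-0.9,1.3,-10],[-0.14,0.38,0.2]],[[0,0,-15],[0,0,0]],[[0,0,-15],[0,0,0]],[[0,0,-10],[0,0,0]],[[0,0,-5],[0,0,0]],[[0,0,0],[0,0,0]]])

```text
time: 26.9
tcp_pos: [0.5298, 0.0125, 0.1125]
eef_rot: [-3.137, -0.171, 0.005]
contact_force: [0.3, 0.2, -0.9]
width: 0.0222
```

Run:
```python
from h import *
st,M=st_(); im,c=snap('wrist','w25'); np.save('pics/w25c.npy',np.array([c],dtype=object)); 
cv2.imwrite('pics/w25z.png',cv2.resize(im[90:330,150:360,::-1],None,fx=2.5,fy=2.5,interpolation=2))
```

```text
t 26.9 tcp [0.5298 0.0125 0.1125] z [-3.3e-03  1.0e-04 -1.0e+00] yaw 6.24 F [ 0.3  0.2 -0.9] w 0.0222 qd 0.003
```

View pics/w25z.png

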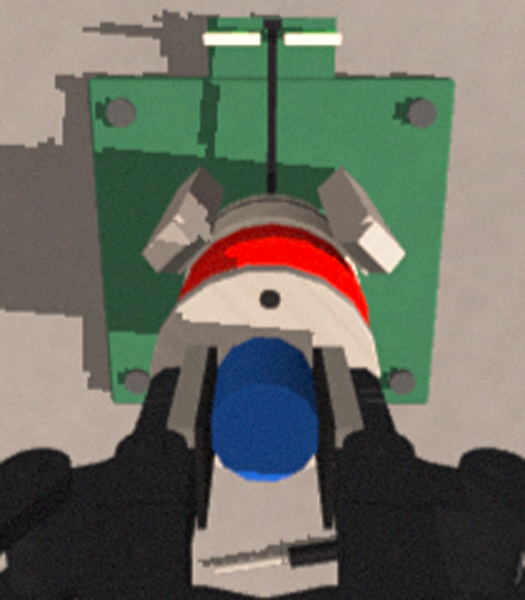

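Request:
carry_out(series=[[[0.9,-1.6,-2],[0,-0.2,0]],[[0,0,-4],[0,0,0]],[[0,0,-3],[0,0,0]],[[0,0,0],[0,0,0]]])

```text
time: 27.45
tcp_pos: [0.532, 0.0107, 0.1044]
eef_rot: [3.137, 0.171, 0.005]
contact_force: [-0.5, 0.4, -1.7]
width: 0.0222
```

Run:
```python
from h import *
st,M=st_(); im,c=snap('wrist','w26')
cv2.imwrite('pics/w26z.png',cv2.resize(im[90:330,150:360,::-1],None,fx=2.5,fy=2.5,interpolation=2))
```

```text
t 27.45 tcp [0.532  0.0107 0.1044] z [ 3.3e-03  1.0e-04 -1.0e+00] yaw 6.23 F [-0.5  0.4 -1.7] w 0.0222 qd 0.004
```

View pics/w26z.png

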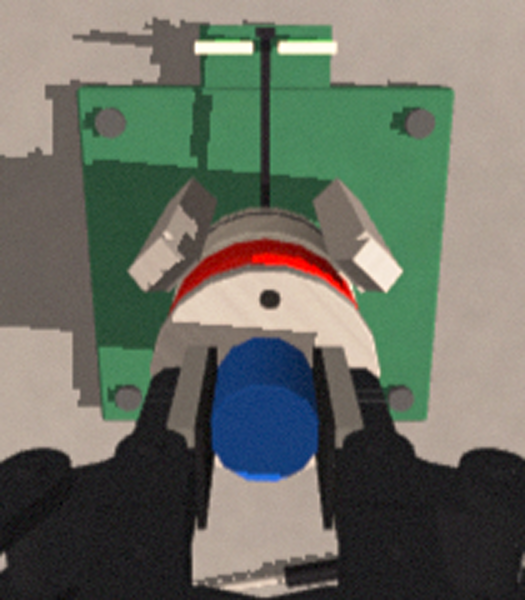

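Request:
carry_out(series=[[[-1,0,-2],[0,0.15,0]],[[0,0,-4],[0,0,0]],[[0,0,-4],[0,0,0]],[[0,0,-2],[0,0,0]],[[0,0,0],[0,0,0]]])

```text
time: 28.12
tcp_pos: [0.531, 0.0108, 0.0916]
eef_rot: [-3.137, -0.171, -0.001]
contact_force: [-0.3, 0.4, -1.5]
width: 0.0223
```

```bash
python3 -c "
from h import *
st_()"
```

```text
t 28.12 tcp [0.531  0.0108 0.0916] z [ 7.e-04  2.e-04 -1.e+00] yaw 6.23 F [-0.3  0.4 -1.5] w 0.0223 qd 0.002
```

Request:
carry_out(series=[[[0,0,-1.5],[0,0,0]],[[0,0,-1],[0,0,0]],[[0,0,-1],[0,0,0]],[[0,0,0],[0,0,0]]])

```text
time: 28.62
tcp_pos: [0.5313, 0.0108, 0.0891]
eef_rot: [-3.137, -0.171, -0.002]
contact_force: [-2.5, 0.3, 3.3]
width: 0.0221
```

Request:
carry_out(series=[[[0,0,-1.5],[0,0,0]],[[0,0,-1],[0,0,0]],[[0,0,-1],[0,0,0]],[[0,0,0],[0,0,0]]])

```text
time: 29.12
tcp_pos: [0.5314, 0.0108, 0.0866]
eef_rot: [-3.137, -0.171, -0.004]
contact_force: [-3.8, -0.6, 5.7]
width: 0.0222
```

Run:
```python
from h import *
st,M=st_(); im,c=snap('wrist','w27')
cv2.imwrite('pics/w27z.png',cv2.resize(im[90:330,150:360,::-1],None,fx=2.5,fy=2.5,interpolation=2))
```

```text
t 29.12 tcp [0.5314 0.0108 0.0866] z [ 2.3e-03  2.0e-04 -1.0e+00] yaw 6.23 F [-3.8 -0.6  5.7] w 0.0222 qd 0.003
```

View pics/w27z.png

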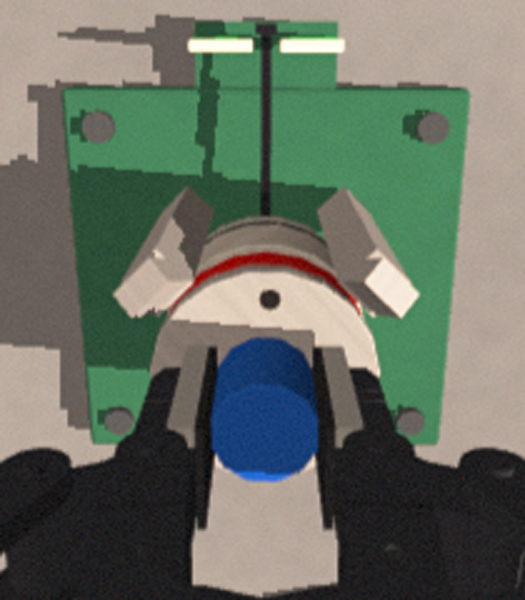

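Request:
carry_out(series=[[[-1,0,-1.5],[0,0.1,0]],[[0,0,-1.2],[0,0,0]],[[0,0,-1],[0,0,0]],[[0,0,0],[0,0,0]]])

```text
time: 29.68
tcp_pos: [0.5314, 0.0108, 0.085]
eef_rot: [-3.137, -0.171, -0.005]
contact_force: [-3.1, -0.2, 7.3]
width: 0.022
```

```bash
python3 -c "
from h import *
st_()"
```

```text
t 29.68 tcp [0.5314 0.0108 0.085 ] z [ 3.4e-03  2.0e-04 -1.0e+00] yaw 6.23 F [-3.1 -0.2  7.3] w 0.022 qd 0.006
```

Request:
carry_out(series=[[[-1,0,-1.5],[0,0.2,0]],[[0,0,-1.2],[0,0,0]],[[0,0,-1.2],[0,0,0]],[[0,0,-1],[0,0,0]]])

```text
time: 30.18
tcp_pos: [0.5315, 0.0108, 0.0829]
eef_rot: [-3.137, -0.171, -0.005]
contact_force: [-4.6, -0.1, 11.1]
width: 0.0222
```

```bash
python3 -c "
from h import *
st_()"
```

```text
t 30.18 tcp [0.5315 0.0108 0.0829] z [ 3.e-03  3.e-04 -1.e+00] yaw 6.23 F [-4.6 -0.1 11.1] w 0.0222 qd 0.006
```

Run:
```python
from h import *
for i in range(3): im,c=snap('wrist','w28'); st,M=st_()
for i in range(2): s,c=snap('side','s28'); t,c=snap('top','t28'); st,M=st_()
cv2.imwrite('pics/s28z.png',cv2.resize(s[120:260,180:340,::-1],None,fx=4,fy=4,interpolation=2))
cv2.imwrite('pics/w28z.png',cv2.resize(im[70:330,150:360,::-1],None,fx=2.3,fy=2.3,interpolation=2))
```

```text
t 30.23 tcp [0.5315 0.0108 0.0828] z [ 2.9e-03  3.0e-04 -1.0e+00] yaw 6.23 F [-4.9 -0.1  9.9] w 0.0218 qd 0.002
t 30.27 tcp [0.5315 0.0108 0.0829] z [ 3.e-03  3.e-04 -1.e+00] yaw 6.23 F [-4.3  0.6 10.4] w 0.0222 qd 0.002
t 30.32 tcp [0.5315 0.0108 0.0829] z [ 3.e-03  3.e-04 -1.e+00] yaw 6.23 F [-3.9 -1.1  9.5] w 0.0223 qd 0.001
t 30.43 tcp [0.5315 0.0108 0.0829] z [ 2.9e-03  3.0e-04 -1.0e+00] yaw 6.23 F [-3.4  0.4  9.5] w 0.022 qd 0.001
t 30.52 tcp [0.5315 0.0108 0.0829] z [ 2.9e-03  3.0e-04 -1.0e+00] yaw 6.23 F [-4.2 -0.4 10.9] w 0.0221 qd 0.002
```

View pics/w28z.png

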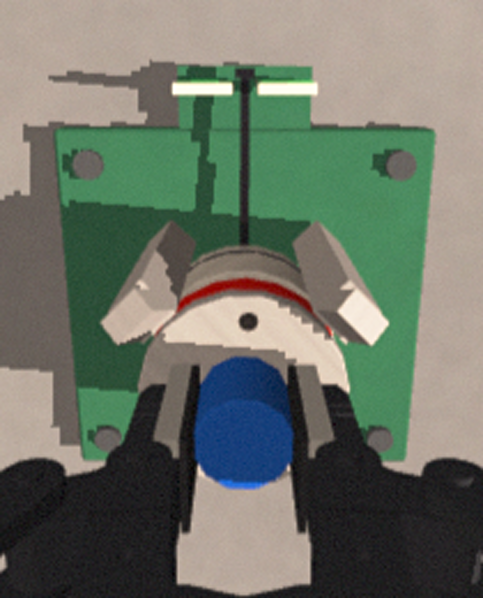

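View pics/s28z.png

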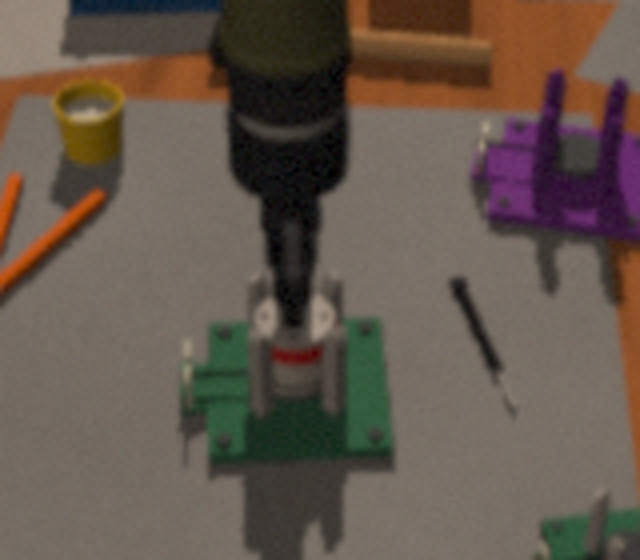

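View pics/t28.png

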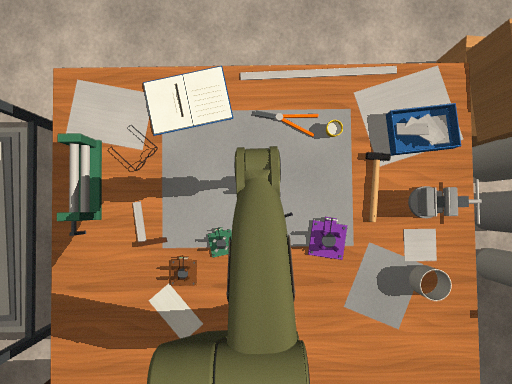

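Request:
carry_out(series=[[[-1,0,-2],[0,0.2,0]],[[-0.5,0,-2],[0,0,0]]])

```text
time: 30.78
tcp_pos: [0.5315, 0.0108, 0.081]
eef_rot: [-3.137, -0.171, -0.004]
contact_force: [-3.6, -0.1, 11.9]
width: 0.0221
```

Run:
```python
from h import *
for i in range(12):
  im,c=snap('wrist','w29')
  if i%3==0: st_()
```

```text
t 30.82 tcp [0.5314 0.0108 0.0809] z [ 2.7e-03  3.0e-04 -1.0e+00] yaw 6.23 F [-3.5 -0.2 12.1] w 0.0218 qd 0.002
t 30.98 tcp [0.5314 0.0108 0.081 ] z [ 2.8e-03  3.0e-04 -1.0e+00] yaw 6.23 F [-3.3 -0.2 10.7] w 0.0222 qd 0.002
t 31.12 tcp [0.5314 0.0108 0.081 ] z [ 2.8e-03  3.0e-04 -1.0e+00] yaw 6.23 F [-3.7  0.1 12.1] w 0.0219 qd 0.001
t 31.27 tcp [0.5314 0.0108 0.081 ] z [ 2.8e-03  3.0e-04 -1.0e+00] yaw 6.23 F [-3.8  0.7 11. ] w 0.0221 qd 0.001
```

Run:
```python
from h import *
print(arm.hand_in()); st_()
```

```text
the job is handed in; nothing more can be done
None
the job is handed in; nothing more can be done
```

I built the damper hub in the larger green fixture: hub body, then spacer ring, then cover with the boss up. I handed it in at about 31.3 s while the gripper held the cover's boss and pushed straight down. The hand-in gave no verdict.

**Last checks**
- **Push:** it held steady at about 11–12 N on the cover, with the tool tilted less than 0.2° and the arm nearly still.
- **Bed depth:** two estimates disagree by about 1.5 mm. Tool travel since contact gives about 8 mm and the measured force about 6.5–7 mm; both are inside the 4–10 mm green band. The cover may have slipped slightly in the grip, or the jaws may be carrying some of the load.
- **Gauge not read:** I could not read the pointer against the green band in the pictures, because the plates were too small or edge-on.
- **Side load:** about 3.5 N along x remained, so the cover is probably touching the jaws lightly.
- **Seating:** the pictures after placing showed the hub body and spacer centred and flat. The side view showed all three parts stacked between the jaws.
- **Bystanders:** the last top view showed the cup, mallet, snips and glasses where they started. The arm hid most of the scriber and I did not measure the square's position; I made no move near either.

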